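# Turn the divider of a card index over its spine

### The arm

A 6-joint arm with a two-finger parallel gripper is mounted at the origin on the work surface; the furniture and walls round the work are solid. World frame = base frame: x ahead of the robot, y to its left, z up, the work surface at z = 0. Lengths are in mm, angles in degrees, forces in N, time in s.
With the tool pointing down it reaches from about 250 to 775 mm from the base axis. Payload 8.9 kg.
Tool frame: the origin (TCP) lies at the very end of the fingers, on their centre line; the grasp point (between the pads) lies 19 mm behind it (robot.grasp_offset is the distance from the TCP to the grasp point, in mm); z points along the fingers, y is the line along which they close (so a half turn about z gives the same grasp; the last joint's range is limited). The gripper opens to 85 mm and grips with 20 to 120 N. Pads are 22 mm wide; open, the fingers measure 114 mm over their backs; the gripper's body (76 mm by 85 mm) begins 54 mm behind the grasp point. The pads swing forward as they close: fully open they stand 13 mm farther back than shut.
Start: joints at [-77.71, 16.656, -8.789, 64.555, 0, 82.019], TCP at [181.896, -492.481, 231.305] pointing down, gripper open.
Joint ranges: [-144.48, 144.48], [-52.06, 99.96], [-74.48, 78.29], [-112.23, 115.85], [-86.99, 84.42], [-180, 180]. Speed limits (degrees/s): [127.2, 127.2, 159.86, 180, 180, 180].

### API

Orientations are given as [roll, pitch, yaw] about the fixed x, y, z axes, in that order (R = Rz(yaw) Ry(pitch) Rx(roll)).
In Python, from plant import robot, eyes, finder gives the robot as it stands.
- The arm moves only by the shell command python3 -m handwheel 'ROWS'. ROWS is JSON, a list of rows, each a list of 5 numbers: the gripper command: -1 is fully open, 1 is shut, values between are in proportion, then the shift along the tool's x, y, z as a fraction of full scale, then the turn about the tool's z as a fraction of full scale. A call has 1 to 10 rows; each row shifts and turns the commanded pose from where the row before left it, along the tool's axes as they then stand; what a row does not reach is not made up. Full scale, the value 1, is 10 cm for a shift and 360 degrees for a turn. A row lasts 1/12 s, in which the tool goes at most 41.7 mm and 7.16 degrees, less where a joint would pass 70% of its speed; a pose out of reach is approached as far as the arm can. A call with a number of a shift or a turn outside -1 to 1 is refused whole. A call with a gripper value outside its range is refused whole. The fingers move at their own pace and stop on an object; the grip force is fixed at half the most. Time passes only in rows, so rows that do not move let the fingers close. It gives the time, the measured TCP pose, the force, the opening and the grip force at its end, in the units of the state.
- robot.observe(): the state, without advancing time (a new reading comes with each control period).
- eyes.read_camera(name): name is "side" or "top" or "wrist"; returns a dict with "color" (420x560x3 uint8, blue, green, red), "vfov" (degrees; the focal length in pixels is half the picture's height over the tangent of half this angle, whatever the lens; pixels are square), "cx", "cy" (the principal point, pixels), "eye" and "attitude" of the camera in the world; the wrist camera has in their place "tool_from_camera" (4x4, takes a point from camera to tool coordinates, whose origin is the TCP and whose axes are the flange's). Camera axes: x right, y down, z forward; pixel columns grow to the right and rows downward; lengths in mm; the calibration is good to about 2 mm. A picture is of the moment at which its call begins: read the wrist's pose just before it. There is no depth.
- robot.close_job(): hands the job in; it is judged then, once.
Trained networks look in a picture, given as the dict that the camera call returned (one of the last four; its "shot" number tells which), for a name from the list of things; names that differ only in an ending like _2 or _b are one class to them, and where a whole thing is asked for, a point or a joint stands for the part that bears it (a point fixed in the world has none). Each returns a list of dicts, best first, with "score" (0 to 1); they miss things now and then, are a little off and sometimes report something else, mostly with a low value. They report only what shows in the picture. A call takes as long as a camera call.
- finder.search_frame(picture, target): "box" ([centre column, centre row, width, height] in pixels, round what is visible of it).
- finder.pinpoint(picture, target): "at" ([column, row] in pixels: a listed point, or the origin of a listed thing).
The state is a dict: "t": time; "q": joint angles; "joint_vel": joint speeds; "joint_torque": joint torques, N m; "tool_pos": TCP position; "ee_rot": TCP orientation; "ft_force": force on the tool from outside, world axes, zero at the start; "ft_torque": the same for the moment, N m; "width": finger opening in mm; "grasp_force": force on a finger pad.
Only numpy, scipy, OpenCV 4.12 (cv2) and the standard library are available. Lean on these libraries where they do the work, as an engineer would, in place of code of your own. Each camera call takes 0.05 s, during which the arm holds its last target. There are 200 camera calls.

### The job

Turn the orange divider of the open card index over the spine with a fingertip, without slamming it, and push it down until it lies flat on the cards of the other side, then let go. Only push it: do not pinch the divider, and leave the card index where it lies (not lifted, hardly shifted). Do not disturb the battery, tape measure and hex key around it.

Things in the scene. Friction and masses are not known exactly. Their poses are not given: they have to be found in the camera images.
- card_index: loose open card index (about 0.8 kg): two black boards, 160 mm along the spine, 222 mm across, each with a block of white cards; cards' tops 26 mm above the desk, their outer edges 103 mm from the spine. Origin: on the desk under mid-spine. x: along the spine (away from the robot at yaw 0); y: across, from the side where the divider starts (-y) to where it must go (+y); z up
- spine (a point): middle of the hinge rod along the spine, 29.5 mm above the desk; axes as card_index. The divider turns about the line through this point along x
- tab_edge (a point): middle of the outer edge of the divider's tab, 117 mm from the hinge rod. The divider is a stiff orange plate 5 mm thick, 146 mm along the spine, from 11 to 104 mm from the rod; a tab 60 mm wide (white band) in the middle of its free edge reaches to 117 mm. Its frame turns with the divider (at joint 0 axes as card_index)
- divider (a joint): angle of the divider, rad: 0 flat on the -y cards, 1.57 upright, 3.14 flat on the +y cards. It starts raised by 0.3 to 0.65, so that a fingertip can go under the tab from outside. Stiff friction hinge (0.11 N m; 1 to 2 N at the tab): the divider stays at whatever angle it is left, neither falls nor springs back
- battery: bystander: AA battery standing upright, diameter 15 mm, 50 mm tall, beyond the far end of the card index; origin under its centre, on the desk
- tape_measure: bystander: orange and black tape measure, 36x84x62 mm, standing beside the +y side of the card index; origin under its centre, on the desk
- hex_key: bystander: steel hex key, 33x86x5 mm, lying flat on the desk beside the -y side of the card index; origin under its centre, on the desk

How it is judged (in metres and radians):
On the way, in this order (a step that is already met when the one before it is completed fails the run):
1. the divider is brought upright by the fingers (value of joint divider between 1.25 and 2.2 rad and contact force between the fingers and divider above 0.05 N).
2. the divider lies flat on the other side (value of joint divider above 3.08 rad), for 0.2 s.
At the end, for the whole second after the job is handed in: The divider lies flat on the cards of the other side (joint above 3.08 rad, within 3.5 degrees of flat) and at rest; the card index lies flat within 20 mm of where it was; the battery stands, and battery, tape measure and hex key are within 20 mm of where they were (value of joint divider above 3.08 rad and velocity of joint divider below 0.05 rad/s and distance of each of card_index, battery, tape_measure, hex_key from where it was at the start of the episode below 0.02 m and angle between card_index's own z axis and vertical below 0.05 rad and angle between battery's own z axis and vertical below 0.1 rad); the robot touches nothing.
It fails at once if the divider is slammed (faster than 4 rad/s) (velocity of joint divider above 4 rad/s).
It fails at once if the divider is pinched (more than 8 N on both its faces at once) ((contact force between the fingers and divider_c0 above 8 N or contact force between the fingers and divider_c1 above 8 N) and (contact force between the fingers and divider_c2 above 8 N or contact force between the fingers and divider_c3 above 8 N)).
It fails at once if the card index is lifted or tipped up (height (world z) of card_index above 0.012 m or angle between card_index's own z axis and vertical above 0.12 rad).
It fails at once if the card index is pushed away (more than 25 mm) (distance of card_index from where it was at the start of the episode above 0.025 m).
It fails at once if a bystander is disturbed (more than 25 mm, or the battery tipped) (distance of any of battery, tape_measure, hex_key from where it was at the start of the episode above 0.025 m or angle between battery's own z axis and vertical above 0.3 rad).
It also fails if it takes over 38 s, if anything falls off the work surface, if the arm or the gripper's body presses on something with over 40 N, if the wrist force passes 120 N, or if a joint passes its speed limit or range.

## Working session

There is one attempt and no reset: what is moved stays moved. The work goes in short steps, Python scripts to look and compute and a shell command to move; the robot and the scene stay as the last step left them, time stands still between calls to the robot, and variables do not carry over. Pictures are saved under pics/ and viewed, at most 10 in all, crops included, and the job is handed in when it is done.

```bash
mkdir -p pics; cat > h.py <<'E'
import numpy as np, cv2
from scipy.spatial.transform import Rotation as R
from plant import robot, eyes, finder
def cam(p):
    f=p["color"].shape[0]/2/np.tan(np.radians(p["vfov"]/2))
    a=np.array(p["attitude"],float)
    M=a if a.shape==(3,3) else R.from_euler('xyz',a,degrees=True).as_matrix()
    return f,M,np.array(p["eye"],float)
def ray(p,uv):
    f,M,e=cam(p); d=M@np.array([(uv[0]-p["cx"])/f,(uv[1]-p["cy"])/f,1]); return e,d/np.linalg.norm(d)
def onz(p,uv,z):
    e,d=ray(p,uv); return e+d*(z-e[2])/d[2]
def tri(l):
    A=np.zeros((3,3));b=np.zeros(3)
    for e,d in l:
        P=np.eye(3)-np.outer(d,d);A+=P;b+=P@e
    x=np.linalg.solve(A,b); return x,[np.linalg.norm((np.eye(3)-np.outer(d,d))@(x-e)) for e,d in l]
E
python3 - <<'E'
from h import *
np.set_printoptions(precision=1,suppress=True)
s=robot.observe(); print({k:s[k] for k in("t","tool_pos","ee_rot","width")})
P={n:eyes.read_camera(n) for n in("side","top")}
for n,p in P.items():
    print(n,p["eye"],p["attitude"],p["vfov"]); cv2.imwrite(f"pics/{n}0.png",p["color"])
hz=dict(card_index=0,spine=29.5,tab_edge=70,battery=0,tape_measure=0,hex_key=0)
for t,z in hz.items():
    rs=[]
    for n,p in P.items():
        r=finder.pinpoint(p,t)
        if r:
            rs.append(ray(p,r[0]["at"])); print(t,n,np.array(r[0]["at"]),round(r[0]["score"],2),onz(p,r[0]["at"],z))
    if len(rs)==2: print("  tri",*tri(rs))
E
```

```text
{'t': 0.0, 'tool_pos': array([ 181.8, -492. ,  230.7]), 'ee_rot': array([-179.9,   -0. ,   20.3]), 'width': 85.28040212195066}
side [ 388.8 -606.9  567.4] [-126.9    0.   -13.6] 47.648619185581495
top [429.7  44.  898.7] [-172.9    0.3  -90.2] 53.35310526199079
card_index side [271.2 261.8] 0.97 [519.3 -12.7   0. ]
card_index top [303.9 216.9] 0.72 [523.9 -11.5   0. ]
  tri [521.8 -11.3  -1.3] [np.float64(2.2266495111496063), np.float64(2.226649511149525)]
spine side [271.4 247.3] 0.91 [520.9  -8.4  29.5]
spine top [380.5 213.9] 0.2 [ 526.5 -169.7   29.5]
  tri [ 502.7 -139.3  147.6] [np.float64(10.623556310416783), np.float64(10.623556310416868)]
tab_edge side [283.  267.6] 0.85 [ 517.6 -102.5   70. ]
tab_edge top [355.4 216.1] 0.97 [ 517.8 -109.7   70. ]
  tri [ 516.6 -108.5   75.9] [np.float64(0.5464985075905162), np.float64(0.5464985075905283)]
battery side [326.6 258.9] 0.58 [615.2 -28.3   0. ]
battery top [311.5 174.7] 0.48 [616.7 -29.2   0. ]
  tri [615.7 -29.    0.7] [np.float64(0.7729547025500861), np.float64(0.7729547025498767)]
tape_measure side [273.1 208. ] 0.59 [558.  139.6   0. ]
hex_key side [275.7 206.1] 0.66 [564.6 144.6   0. ]
hex_key top [376.5 214.1] 0.68 [ 529.4 -168.3    0. ]
  tri [ 504.9 -120.6  200.4] [np.float64(2.295562072680366), np.float64(2.295562072680309)]
```

View pics/top0.png

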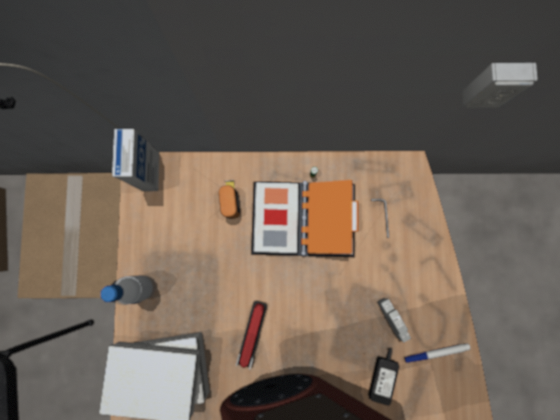

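View pics/side0.png

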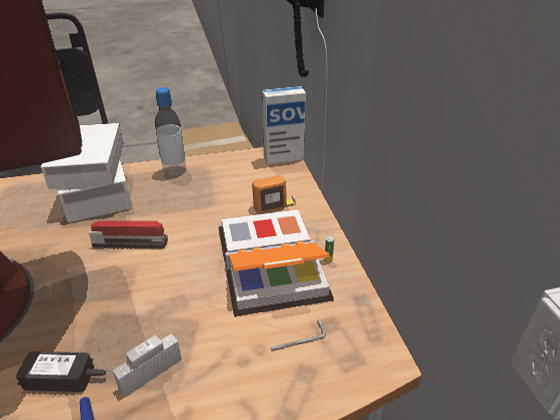

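The pictures show the card index with the spine at about column 304 in the top view. The orange divider is raised on the -y side with the tab edge at (355,216). The hex key is at (383,215), the battery at (313,172) and the tape measure at (229,200). The yaw comes out at about -3°. I'll shut the fingers and turn so that tool x points along card +y.

```bash
python3 -m handwheel '[[1,0,0,0,-0.0186],[1,0,0,0,-0.0186],[1,0,0,0,-0.0186],[1,0,0,0,-0.0186],[1,0,0,0,-0.0186],[1,0,0,0,-0.0186],[1,0,0,0,-0.0186],[1,0,0,0,-0.0186],[1,0,0,0,-0.0186],[1,0,0,0,-0.0186]]'
python3 -m handwheel '[[1,0.2,0.3,0,0],[1,0.2,0.3,0,0],[1,0.2,0.3,0,0],[1,0.2,0.3,0,0],[1,0.2,0.3,0,0],[1,0.2,0.3,0,0],[1,0.2,0.3,0,0],[1,0.2,0.3,0,0],[1,0.2,0.3,0,0],[1,0.2,0.3,0,0]]'
```

```text
t: 1.53
tool_pos: [181.9, -492.5, 231.3]
ee_rot: [-180.0, -0.0, 87.6]
ft_force: [-0.0, -0.3, 0.6]
width: 0.3
grasp_force: 0.0
t: 2.37
tool_pos: [492.7, -306.0, 231.4]
ee_rot: [180.0, 0.0, 87.2]
ft_force: [-0.3, -0.0, 0.1]
width: -0.2
grasp_force: 0.0
```

```bash
python3 -m handwheel '[[1,0.25,0.03,0.16,0],[1,0.25,0.03,0.16,0],[1,0.25,0.03,0.16,0],[1,0.25,0.03,0.16,0],[1,0.25,0.03,0.16,0],[1,0.15,0,0.16,0],[1,0,0,0,0],[1,0,0,0,0]]'
python3 - <<'E'
from h import *
np.set_printoptions(precision=1,suppress=True)
s=robot.observe(); print(s["tool_pos"],s["ee_rot"])
T=np.eye(4);T[:3,:3]=R.from_euler('xyz',s["ee_rot"],degrees=True).as_matrix();T[:3,3]=s["tool_pos"]
P={n:eyes.read_camera(n) for n in("wrist","side","top")}
w=P["wrist"];W=T@np.array(w["tool_from_camera"]);w["eye"]=W[:3,3];w["attitude"]=W[:3,:3]
for n in("wrist","side"): cv2.imwrite(f"pics/{n}1.png",P[n]["color"])
for t,z in dict(card_index=0,spine=29.5,tab_edge=76,hex_key=0).items():
    rs=[]
    for n,p in P.items():
        r=finder.pinpoint(p,t)
        if r and r[0]["score"]>.3:
            rs.append(ray(p,r[0]["at"])); print(t,n,np.array(r[0]["at"]),round(r[0]["score"],2),onz(p,r[0]["at"],z))
    if len(rs)>1: print("  tri",*tri(rs))
E
```

```text
t: 3.03
tool_pos: [512.6, -167.4, 134.9]
ee_rot: [-179.9, -0.0, 87.3]
ft_force: [-0.0, -0.0, 0.9]
width: 0.1
grasp_force: 0.0
[ 512.6 -167.4  134.9] [-179.9   -0.    87.3]
card_index side [274.7 259.3] 0.76 [526.6  -7.9   0. ]
card_index top [304.1 216.7] 0.68 [524.3 -11.9   0. ]
  tri [524.8 -11.8   3.7] [np.float64(0.8900097595788206), np.float64(0.890009759578902)]
spine side [273.7 247.4] 0.83 [524.6  -9.6  29.5]
spine top [300.2 217.7] 0.65 [519.2  -1.9  29.5]
  tri [523.   -2.6  23.3] [np.float64(3.1881616466926244), np.float64(3.1881616466926994)]
tab_edge wrist [278.8 140.9] 0.92 [ 517.3 -112.    76. ]
tab_edge side [282.9 266.1] 0.77 [ 516.7 -105.5   76. ]
tab_edge top [358.3 216.6] 0.79 [ 516.1 -114.3   76. ]
  tri [ 515.9 -112.    82.3] [np.float64(1.6342053114421338), np.float64(0.9323582910703024), np.float64(1.1473040813534043)]
hex_key wrist [285.5 199.9] 0.97 [ 520.8 -172.8    0. ]
hex_key side [297.5 334.9] 0.69 [ 521.9 -175.     0. ]
hex_key top [377.6 216.4] 0.49 [ 524.4 -170.6    0. ]
  tri [ 522.7 -172.5   -2.7] [np.float64(2.1594818246701606), np.float64(0.338873946179959), np.float64(2.3604947302080768)]
```

View pics/wrist1.png

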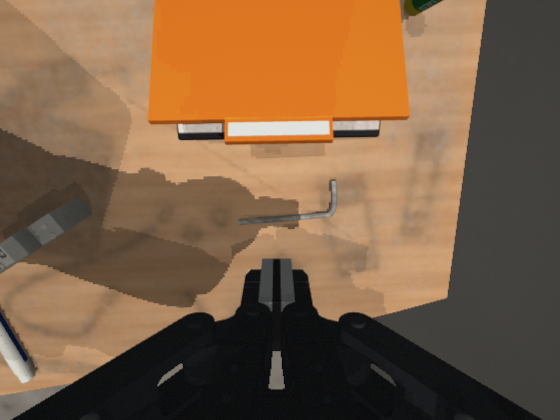

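View pics/side1.png

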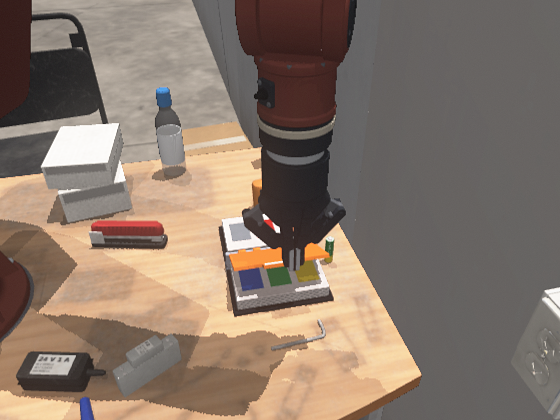

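The wrist view shows the tab's white band at (280,128), centred on the fingertip line (column 278). The hex key is behind it at about (290,215). All three views agree on the tab, at about (516,-112,82), which puts the divider at about 0.47 rad. I'll lower the fingertip outside the tab.

```bash
python3 -m handwheel '[[1,0.05,0.04,0.17,0],[1,0.05,0,0.17,0],[1,0.05,0,0.17,0],[1,0.05,0,0.17,0],[1,0.05,0,0.17,0],[1,0.05,0,0,0],[1,0,0,0,0],[1,0,0,0,0]]'
python3 -m handwheel '[[1,0.04,0,0,0],[1,0.04,0,0,0],[1,0.03,0,0,0],[1,0,0,0,0]]'
```

```text
t: 4.45
tool_pos: [518.9, -138.4, 51.2]
ee_rot: [180.0, 0.0, 87.3]
ft_force: [0.0, 0.1, 0.2]
width: -0.1
grasp_force: 0.0
t: 4.78
tool_pos: [519.1, -126.8, 50.8]
ee_rot: [180.0, 0.0, 87.3]
ft_force: [0.4, 0.2, -0.1]
width: 0.4
grasp_force: 0.0
```

```bash
python3 -m handwheel '[[1,0.04,0,0,0],[1,0.04,0,-0.03,0],[1,0.06,0,-0.09,0],[1,0.06,0,-0.1,0],[1,0.07,0,-0.1,0],[1,0.08,0,-0.09,0],[1,0,0,0,0]]'
```

```text
t: 5.37
tool_pos: [521.5, -91.0, 93.2]
ee_rot: [179.9, -0.0, 87.3]
ft_force: [0.6, 0.2, -0.1]
width: -0.2
grasp_force: 0.0
```

```bash
cat > look.py <<'E'
from h import *
import sys
np.set_printoptions(precision=1,suppress=True)
P={n:eyes.read_camera(n) for n in("side","top")}
rs=[]
for n,p in P.items():
    cv2.imwrite(f"pics/{n}{sys.argv[1]}.png",p["color"])
    r=finder.pinpoint(p,"tab_edge")
    if r: rs.append(ray(p,r[0]["at"])); print(n,np.array(r[0]["at"]),round(r[0]["score"],2))
    r=finder.pinpoint(p,"card_index")
    if r: print(" card",n,onz(p,r[0]["at"],0))
if len(rs)==2:
    x,e=tri(rs); print(x,e,"angle",np.arctan2(x[2]-29.5,-(x[1]+10)))
s=robot.observe();print(s["t"],s["tool_pos"],s["ft_force"])
E
python3 look.py 2
```

```text
side [280.3 234. ] 0.6
 card side [521.5 -10.6   0. ]
 card top [518.7 -17.7   0. ]
5.6667 [520.3 -92.4  90.8] [-0.2  0.8  0. ]
```

View pics/side2.png

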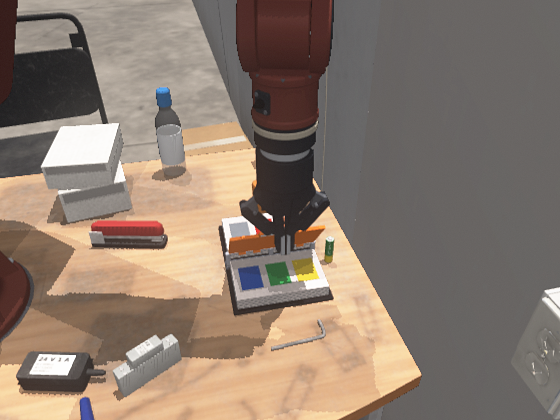

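The divider is rising: its edge stands at about row 232, with the fingers in front of it and the card index unmoved. I'll continue to upright.

```bash
python3 -m handwheel '[[1,0.1,0,-0.06,0],[1,0.1,0,-0.05,0],[1,0.1,0,-0.04,0],[1,0.1,0,-0.03,0],[1,0.1,0,-0.01,0],[1,0.1,0,0,0],[1,0.1,0,0,0],[1,0,0,0,0]]'; python3 look.py 3
```

```text
t: 6.33
tool_pos: [523.9, -20.3, 110.1]
ee_rot: [-180.0, -0.1, 87.3]
ft_force: [0.1, 0.6, -0.2]
width: 0.4
grasp_force: 0.0
side [268.1 191.8] 0.71
 card side [521.5 -15.3   0. ]
top [231.8 199.5] 0.72
[552.6 140.7  40.4] [np.float64(3.9751581841302954), np.float64(3.9751581841303323)] angle 3.0692593246234345
6.6333 [523.9 -22.8 110.1] [-0.1  0.2 -0.3]
```

View pics/side3.png

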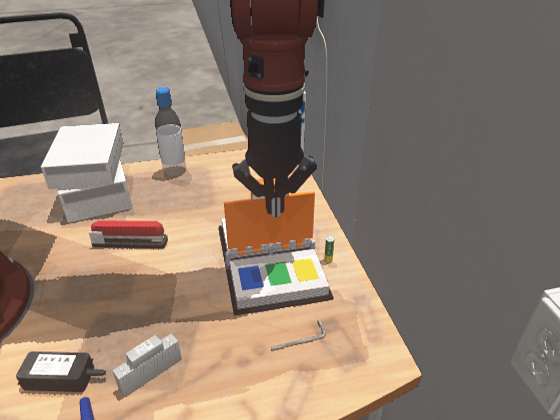

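The divider is upright, with the finger at its -y face. I'll follow the arc over the spine with the tip at a radius of about 80 mm.

```bash
python3 -m handwheel '[[1,0.096,0,0.01,0],[1,0.094,0,0.02,0],[1,0.092,0,0.03,0],[1,0.088,0,0.04,0],[1,0.082,0,0.05,0],[1,0.076,0,0.06,0],[1,0.068,0,0.067,0],[1,0,0,0,0]]'
python3 -m handwheel '[[1,0.06,0,0.075,0],[1,0.05,0,0.08,0],[1,0.04,0,0.085,0],[1,0.03,0,0.085,0],[1,0.02,0,0.085,0],[1,0,0,0,0]]'; python3 look.py 4
```

```text
t: 7.3
tool_pos: [525.9, 38.6, 81.0]
ee_rot: [-179.9, -0.0, 87.3]
ft_force: [0.5, -0.6, 0.1]
width: -0.1
grasp_force: 0.0
t: 7.8
tool_pos: [526.6, 57.3, 39.6]
ee_rot: [-179.8, 0.0, 87.2]
ft_force: [-0.9, -0.1, -0.1]
width: -0.4
grasp_force: 0.0
side [258.8 205.8] 0.66
 card side [519.   -8.4   0. ]
 card top [ 527.  -168.9    0. ]
8.1 [528.2  56.9  42. ] [-0.7  0.4  0. ]
```

View pics/side4.png

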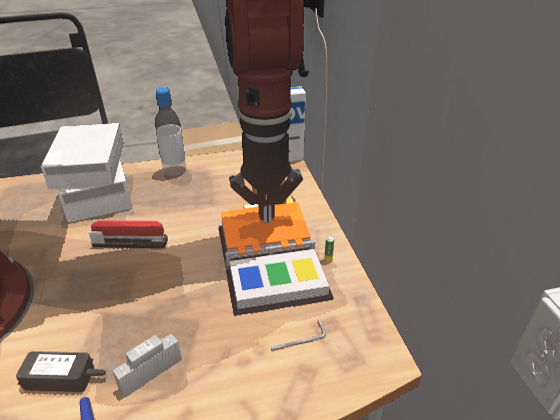

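The divider is nearly down on the +y side, with the tip on it at about (268,215). I'll press it flat slowly.

```bash
python3 -m handwheel '[[1,0.02,0,0.03,0],[1,0.02,0,0.03,0],[1,0,0,0.03,0],[1,0,0,0.01,0],[1,0,0,0,0]]'; python3 -m handwheel '[[1,0,0,0.01,0],[1,0,0,0.01,0],[1,0,0,0,0],[1,0,0,0,0]]'
```

```text
t: 8.52
tool_pos: [528.3, 61.3, 32.0]
ee_rot: [180.0, -0.0, 87.2]
ft_force: [-1.6, 1.5, 7.4]
width: -0.1
grasp_force: 3.5
t: 8.85
tool_pos: [528.5, 61.3, 31.6]
ee_rot: [179.9, -0.0, 87.3]
ft_force: [-8.7, -0.0, 31.3]
width: -0.0
grasp_force: 15.3
```

The push force rose to 31 N at z 31.6, so the divider is flat on the cards. I'll lift off and check.

```bash
python3 -m handwheel '[[1,0,0,0,0],[1,0,0,-0.03,0],[1,0,0,-0.1,0],[1,0,0,-0.2,0],[1,0,0,-0.3,0],[1,0,0,-0.3,0],[1,-0.3,0,-0.3,0],[1,-0.3,0,-0.2,0],[1,-0.3,0,0,0],[1,0,0,0,0]]'; python3 -m handwheel '[[1,-0.3,0,0,0],[1,-0.3,0,0,0],[1,-0.3,0,0,0],[1,0,0,0,0],[1,0,0,0,0],[1,0,0,0,0]]';python3 look.py 5
```

```text
t: 9.68
tool_pos: [524.7, -32.5, 173.9]
ee_rot: [179.8, 0.1, 87.1]
ft_force: [-0.1, -0.0, -0.7]
width: 0.1
grasp_force: 0.0
t: 10.18
tool_pos: [519.1, -117.7, 171.9]
ee_rot: [-180.0, -0.0, 87.2]
ft_force: [0.3, -0.6, 0.5]
width: 0.2
grasp_force: 0.0
side [258.3 208.5] 0.9
 card side [523.4  -9.5   0. ]
top [249.2 214.2] 0.72
 card top [523.3 -13.    0. ]
[524.2 105.   30.2] [np.float64(2.7014478296576847), np.float64(2.70144782965741)] angle 3.1351571212608578
10.4833 [ 519.4 -117.5  172.1] [ 0.1  0.9 -0. ]
```

View pics/side5.png

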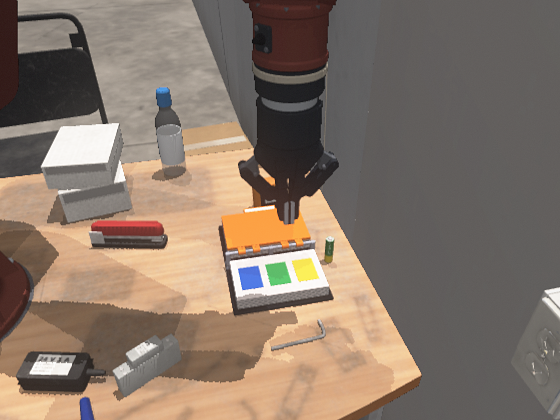

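The divider lies flat on the +y cards, with the tab edge at (258,208), z about 30 mm and an angle of about 3.135 rad. The bystanders have not moved and the arm is clear.

```bash
python3 -c "from plant import robot; print(robot.close_job())"
```

```text
the job is handed in; nothing more can be done
None
```

I turned the orange divider over the spine and pressed it flat on the +y cards (measured about 3.135 rad). The arm was clear and the card index and bystanders looked unmoved when I handed the job in; the hand-in returned no verdict.

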